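# Hang the nested dip baskets on the drying hook

## Robot

A 6-joint arm with a two-finger parallel gripper is mounted at the origin on the work surface. World frame = base frame: x ahead of the robot, y to its left, z up, the work surface at z = 0. Lengths are in mm, angles in rad, forces in N, time in s.
With the tool pointing down it reaches from about 350 to 775 mm from the base axis. Payload 7.3 kg.
Tool frame: the origin (TCP) lies midway between the tips of the shut fingers; the grasp point (between the pads) lies 19 mm behind it; z points along the fingers, y is the line along which they close (so a half turn about z gives the same grasp; the last joint's range is limited). The gripper opens to 92 mm and grips with 3 to 60 N. Pads are 19 mm wide; open, the fingers measure 130 mm over their backs; the gripper's body (75 mm by 190 mm) begins 47 mm behind the grasp point.
Start: joints at [-1.424, 0.342, 1.524, -0, 1.275, -0.146], TCP at [151.555, -502.669, 226.741] pointing down, gripper open.
Joint ranges: [-2.53, 2.53], [-0.77, 2.02], [0.04, 2.7], [-1, 4.14], [0.28, 2.66], [-3.11, 3.11]. Speed limits (rad/s): [2.57, 2.57, 3.14, 3.14, 3.14, 3.14].

## Interface

Orientations are given as [roll, pitch, yaw] about the fixed x, y, z axes, in that order (R = Rz(yaw) Ry(pitch) Rx(roll)).
In Python, from plant import bot gives the robot as it stands.
- The arm moves only by the tool jog_arm, never from a script. Its arguments are lists of equal length, an entry for each row: "dp": the shift along the tool's x, y, z in m, a list of three; "twist": the turn about the tool's z in degrees. A call has 1 to 10 rows; each row shifts and turns the commanded pose from where the row before left it, along the tool's axes as they then stand; what a row does not reach is not made up. A row lasts 1/8 s, in which the tool goes at most 62.5 mm and 10.7 degrees, less where a joint would pass 70% of its speed; a pose out of reach is approached as far as the arm can. A call is refused whole if a number of a shift passes 0.0625 or a number of a turn 10.7, either way. A call with a gripper value outside its range is refused whole. "jaw" is the finger opening in m, from 0 to 0.0918, set as the call begins (left out, the last holds). The fingers move at their own pace and stop on an object; the grip force is fixed at half the most. Time passes only in rows, so rows that do not move let the fingers close. It gives the time, the measured TCP pose, the force, the opening and the grip force at its end, in the units of the state.
- bot.get_obs(): the state, without advancing time (a new reading comes with each control period).
- bot.capture(name): name is "scene" or "top" or "wrist"; returns the picture (384x512x3 uint8, blue, green, red); there is no depth.
- bot.camera_params(name): a dict with "fx", "fy", "cx", "cy" (pixels), "R" (3x3) and "t" (3): a world point X has camera coordinates R X + t. Camera axes: x right, y down, z forward; pixel columns grow to the right and rows downward; lengths in mm; the calibration is good to about 2 mm. A picture is of the moment at which its call begins: read the wrist's pose just before it. camera_params takes no time and is no camera call; for the wrist camera it gives the pose at the moment of the call.
- bot.close_job(): hands the job in; it is judged then, once.
Trained networks look in the newest picture that a camera, given by its name, has taken for a name from the list of things; names that differ only in an ending like _2 or _b are one class to them, and where a whole thing is asked for, a point or a joint stands for the part that bears it (a point fixed in the world has none). Each returns a list of dicts, best first, with "confidence" (0 to 1); they miss things now and then, are a little off and sometimes report something else, mostly with a low value. They report only what shows in the picture. A call takes as long as a camera call. They do not tell look-alikes from the thing itself.
- bot.find_in(camera, label): "bbox" ([centre column, centre row, width, height] in pixels, round what is visible of it).
- bot.masks_of(camera, label): "pixels" (384x512 bool, what is visible of it) and "bbox" ([centre column, centre row, width, height] in pixels, round what is visible of it).
The state is a dict: "time": time; "joint_positions": joint angles; "dq": joint speeds; "tau": joint torques, N m; "tool_pos": TCP position; "tcp_rot": TCP orientation; "contact_force": force on the tool from outside, world axes, zero at the start; "moment": the same for the moment, N m; "grip_width": finger opening in mm; "finger_force": force on a finger pad.
Only numpy, scipy, OpenCV 4.12 (cv2) and the standard library are available. Lean on these libraries where they do the work, as an engineer would, in place of code of your own. Each camera call takes 0.05 s, during which the arm holds its last target. There are 200 camera calls.

## Task

The three mesh dip baskets are washed: hang them by their handles on the drying stand's hook, the large one first against the back plate, then the medium one inside it, then the small one inside that, open tops up. Set each one down gently and, once it hangs on the hook, press it firmly but not hard back against what is behind it before you let go, so that the handles sit close together; do not bend the mesh, and leave the other things on the bench alone.

Things in the scene. Friction and masses are not known exactly. Their poses are not given: they have to be found in the camera images.
- stand: drying stand, fixed: grey base 165 x 110 x 12 mm reaching 138 mm in front of an aluminium post (32 mm wide, 170 mm high), one steel hook, and an off-white upright back plate (32 x 110 mm, 4 mm thick) that can be clamped along the hook's root. Origin on the bench below the middle of the post's front face (x = 0); z up; the hook points along -x. More than 30 N on stand or mesh bends it.
- hook_root (a point): point on the top line of the hook where it leaves the post, 155 mm above the bench (axes as the stand's). Level 8 mm round rod, straight for 96 mm along -x, then turned up: the tip ends 105 mm from the post, 10 mm above the rod's top. The back plate's front face is 4 to 28 mm before the post; where is not reported: feel for it. Press home with 8 to 12 N; bumps over 15 mm/s are too hard.
- large: large basket: stiff steel mesh, open top, 88 (x) x 61 (y) x 34 mm high, walls 2 mm, about 180 g. At its back (+x) end a handle of flat strip dipped in blue vinyl: 20 mm long in x, 4 mm thick, two upright legs 36 mm apart outside (y; pinch it there), bent in at 45 degrees to a peak 95 mm above the underside that centres on the hook. Origin on the underside below the peak; z up.
- large_grip (a point): point in the large handle midway between its legs, 66 mm above the underside, 32 above the rim, 29 below the peak's top (axes as the body's); the legs run upright to 12 mm above it. About it the handle spans x = -10 to 10 mm, the mesh x = -78 to 10 mm. Hung: handle's back on the back plate, the point 10 mm before the plate's face, 22 mm below the hook's top line.
- medium: medium basket: stiff steel mesh, open top, 62 (x) x 51 (y) x 28 mm high, walls 2 mm, about 130 g. At its back (+x) end a handle of flat strip dipped in yellow vinyl: 20 mm long in x, 4 mm thick, two upright legs 36 mm apart outside (y; pinch it there), bent in at 45 degrees to a peak 89 mm above the underside that centres on the hook. Origin on the underside below the peak; z up.
- medium_grip (a point): point in the medium handle midway between its legs, 60 mm above the underside, 32 above the rim, 29 below the peak's top (axes as the body's); the legs run upright to 12 mm above it. About it the handle spans x = -10 to 10 mm, the mesh x = -52 to 10 mm. Hung: 20 mm in front of the large point, level with it; 3 mm play to each side. Raised 28 mm it clears the large rim; up to 45 mm the hook stays inside the handle. Hung baskets shift when touched.
- small: small basket: stiff steel mesh, open top, 36 (x) x 41 (y) x 22 mm high, walls 2 mm, about 90 g. At its back (+x) end a handle of flat strip dipped in red vinyl: 20 mm long in x, 4 mm thick, two upright legs 36 mm apart outside (y; pinch it there), bent in at 45 degrees to a peak 83 mm above the underside that centres on the hook. Origin on the underside below the peak; z up.
- small_grip (a point): point in the small handle midway between its legs, 54 mm above the underside, 32 above the rim, 29 below the peak's top (axes as the body's); the legs run upright to 12 mm above it. About it the handle spans x = -10 to 10 mm, the mesh x = -26 to 10 mm. Hung: 20 mm in front of the medium point, level with it; 3 mm play to each side. Raised 22 mm it clears the medium rim; up to 45 mm the hook stays inside the handle. Hung baskets shift when touched.
- slide_box: blue plastic box for microscope slides, 98 x 83 x 35 mm; origin at the centre of its underside; a bystander.
- oil_bottle: small amber dropper bottle of immersion oil, 28 mm across, 62 mm high; origin at the centre of its foot; a bystander.
- petri: stack of three clear dishes, 90 mm across, 43 mm high; origin at the centre of its underside; a bystander.
- beaker: clear beaker, 68 mm across, 85 mm high; origin at the centre of its foot; a bystander.
- tweezers: steel tweezers lying flat, 125 mm long, 9 mm high; origin at mid-length on the bench, x towards the points; a bystander.
- mesh_lid: flat mesh lid, 88 x 61 x 4 mm with a blue knob; it is not hung up; origin at the centre of its underside; a bystander.
- wash_bottle: white squeeze bottle with a red spout, 62 mm across, 185 mm high; origin at the centre of its foot; a bystander.
Not all that is in view belongs to the job. What is shaped like the large but green or pink is not meant.

How it is judged:
By the outcome, as a careful person would: the job done as asked, in the order asked, and still so for the second after the job is handed in, with the robot touching nothing.
It also fails if it takes over 72 s, if anything falls off the work surface, if the arm or the gripper's body presses on something with over 40 N, if the wrist force passes 120 N, or if a joint passes its speed limit or range.

## Working session

There is one attempt and no reset: what is moved stays moved. The work goes in short steps, Python scripts to look and compute and a tool call to move; the robot and the scene stay as the last step left them, time stands still between calls to the robot, and variables do not carry over. Pictures are saved under pics/ and viewed, at most 10 in all, crops included, and the job is handed in when it is done.

Besides the shell and the picture viewer there is one more tool, called after "Call:" as name(argument=value, ...) on one line, values as JSON. jog_arm: Moves the arm, as the interface text tells. Its arguments: {"type":"object","properties":{"dp":{"type":"array"},"twist":{"type":"array"},"jaw":{"type":"number"}},"required":["dp","twist"]}

```bash
ls; mkdir -p pics; python3 - <<'E'
from plant import bot
import cv2,numpy as np
np.set_printoptions(precision=3,suppress=True)
o=bot.get_obs();print(o)
for c in("scene","top"):
    im=bot.capture(c);cv2.imwrite(f"pics/{c}0.png",im)
    p=bot.camera_params(c);print(c,p)
    for l in("stand","large","medium","small","large_grip","medium_grip","small_grip","hook_root"):
        print(l,[(round(d["confidence"],2),np.round(d["bbox"]).tolist()) for d in bot.find_in(c,l)][:4])
E
```

```text
pics
{'time': 0.0, 'joint_positions': array([-1.424,  0.343,  1.525, -0.   ,  1.275, -0.146]), 'dq': array([-0.002,  0.   , -0.001, -0.   , -0.001, -0.001]), 'tau': array([  0.   , -43.124, -24.422,   0.072,   0.056,  -0.   ]), 'tool_pos': array([ 151.464, -502.243,  226.048]), 'tcp_rot': array([-3.14 , -0.   ,  0.293]), 'contact_force': array([-0.256, -0.167, -0.914]), 'moment': array([-0.057, -0.016,  0.027]), 'finger_force': 0.0, 'grip_width': 92.01102590820557}
scene {'fx': 389.7020893209191, 'fy': 389.7020893209191, 'cx': 255.30964709144894, 'cy': 192.50964269639957, 'R': array([[ 0.682,  0.731, -0.015],
       [ 0.372, -0.365, -0.854],
       [-0.63 ,  0.576, -0.521]]), 't': array([-294.923,  -74.614, 1588.362])}
stand [(0.66, [340.0, 197.0, 59.0, 60.0])]
large [(0.96, [266.0, 231.0, 31.0, 30.0]), (0.95, [170.0, 217.0, 30.0, 29.0]), (0.82, [264.0, 186.0, 27.0, 26.0]), (0.71, [185.0, 342.0, 50.0, 63.0])]
medium [(0.57, [172.0, 261.0, 19.0, 30.0])]
small [(0.66, [234.0, 245.0, 18.0, 26.0])]
large_grip [(0.95, [181.0, 345.0, 52.0, 53.0]), (0.86, [264.0, 186.0, 26.0, 27.0]), (0.75,
[... 526 characters left out ...]
5 ],
       [ 0.15 ,  0.01 , -0.989]]), 't': array([ -24.975,  509.786, 1083.788])}
stand [(0.75, [171.0, 158.0, 40.0, 69.0])]
large [(0.93, [326.0, 273.0, 38.0, 31.0]), (0.78, [261.0, 185.0, 20.0, 36.0]), (0.69, [397.0, 129.0, 34.0, 26.0]), (0.61, [200.0, 252.0, 22.0, 26.0])]
medium [(0.63, [359.0, 207.0, 26.0, 23.0])]
small [(0.72, [360.0, 210.0, 22.0, 28.0]), (0.67, [301.0, 184.0, 20.0, 17.0])]
large_grip [(0.89, [201.0, 254.0, 28.0, 28.0]), (0.78, [326.0, 272.0, 40.0, 30.0]), (0.69, [398.0, 128.0, 34.0, 29.0])]
medium_grip [(0.61, [361.0, 212.0, 22.0, 26.0])]
small_grip [(0.64, [303.0, 184.0, 19.0, 16.0])]
hook_root [(0.84, [173.0, 158.0, 36.0, 67.0]), (0.48, [410.0, 176.0, 21.0, 24.0])]
```

```bash
python3 - <<'E'
import cv2
a=cv2.imread("pics/top0.png")[90:330,130:450];cv2.imwrite("pics/a.png",cv2.resize(a,(800,600),interpolation=2))
a=cv2.imread("pics/scene0.png")[140:380,110:430];cv2.imwrite("pics/b.png",cv2.resize(a,(800,600),interpolation=2))
E
```

```text
(no output)
```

View pics/a.png

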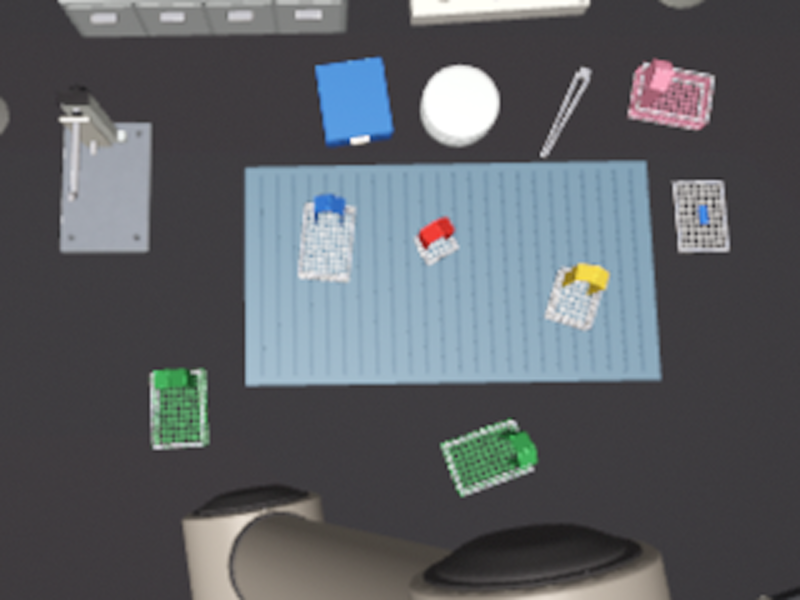

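View pics/b.png

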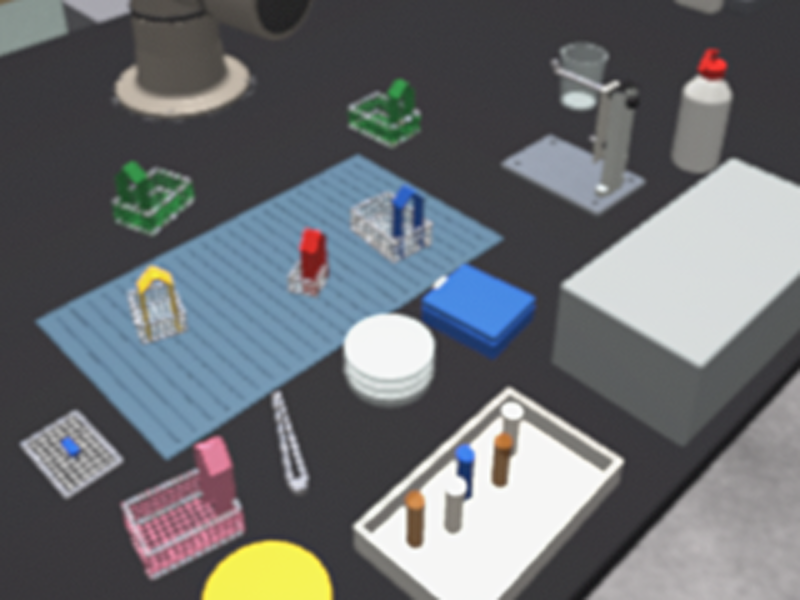

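The top view (crop at 2.5x, offset 130,90) shows the handles near full-picture px: large blue (262,173), small red (304,183), medium yellow (366,200). The stand is at about (160,150) with its hook pointing towards the robot. The green and pink baskets are look-alikes.

Next I'll fit the handle silhouettes to colour masks in both views.

```bash
cat > h.py <<'E'
import cv2,numpy as np
from scipy.optimize import minimize
from plant import bot
np.set_printoptions(precision=2,suppress=True)
H=dict(large=95,medium=89,small=83)
def box(x0,x1,y0,y1,z0,z1): return np.array([[x,y,z] for x in(x0,x1) for y in(y0,y1) for z in(z0,z1)],float)
def handle(n):
    h=H[n]; rim=dict(large=34,medium=28,small=22)[n]; out=[]
    b=h-17-0.0   # legs upright up to grip+12 = peak-17
    for s in(-1,1):
        out.append(box(-10,10,*sorted((s*14,s*18)),rim+0,b))
        out.append(np.array([[x,y,z] for x in(-10,10) for y,z in((s*18,b),(s*14,b-1.),(0,h),(s*1,h),(0,h-5))],float))
    return out
def colmask(im,n):
    hsv=cv2.cvtColor(im,cv2.COLOR_BGR2HSV);h,s,v=cv2.split(hsv)
    if n=="large": m=(h>104)&(h<126)&(s>150)&(v>50)
    if n=="medium": m=(h>18)&(h<34)&(s>120)&(v>50)
    if n=="small": m=((h<8)|(h>172))&(s>150)&(v>50)
    return m.astype(np.uint8)
def proj(P,c):
    q=P@c["R"].T+c["t"]; return q[:,:2]/q[:,2:]*[c["fx"],c["fy"]]+[c["cx"],c["cy"]]
def world(P,p,z=0):
    x,y,a=p; R=np.array([[np.cos(a),-np.sin(a),0],[np.sin(a),np.cos(a),0],[0,0,1]]); return P@R.T+[x,y,z]
def back(uv,c,z):
    d=c["R"].T@np.array([(uv[0]-c["cx"])/c["fx"],(uv[1]-c["cy"])/c["fy"],1]); o=-c["R"].T@c["t"]
    return o+d*(z-o[2])/d[2]
def render(polys,c,p,z,roi,S):
    u0,v0,w,hh=roi; m=np.zeros((int(hh*S),int(w*S)),np.float32)
    for P in polys:
        q=(proj(world(P,p,z),c)-[u0,v0]+.5)*S-.5
        cv2.fillConvexPoly(m,cv2.convexHull(np.round(q*16).astype(np.int32)),1.,cv2.LINE_8,4)
    return m
def fit(n,views,p0,z=0,S=4,polys=None):
    """views: list (mask, cam, halfsize px)"""
    polys=polys or handle(n); data=[]
    for m,c,hs in views:
        u,v=proj(world(np.array([[0,0,H[n]-25.]]),p0,z),c)[0]
        u0,v0=max(int(u-hs),0),max(int(v-hs),0); sub=m[v0:v0+2*hs,u0:u0+2*hs]
        # keep the blob nearest the prediction
        k,lab,st,ce=cv2.connectedComponentsWithStats(sub)
        if k>1:
            big=1+np.argmax(st[1:,4]); sub=(lab==big).astype(np.uint8)
        t=cv2.resize(sub.astype(np.float32),None,fx=S,fy=S,interpolation=cv2.INTER_LINEAR)
        data.append((t,c,(u0,v0,sub.shape[1],sub.shape[0])))
    def cost(p):
        r=0
        for t,c,roi in data:
            k=render(polys,c,p,z,roi,S); r+=np.sum(np.abs(cv2.GaussianBlur(k,(0,0),S*.6)-t))/(t.sum()+1)
        return r
    best=None
    for a in np.arange(-1.2,1.21,.3) if len(p0)<4 else [0]:
        s=np.array([p0[0],p0[1],p0[2]+a]); X=np.array([s,s+[8,0,0],s+[0,8,0],s+[0,0,.2]])
        r=minimize(cost,s,method="Nelder-Mead",options=dict(initial_simplex=X,xatol=.02,fatol=1e-4,maxiter=150))
        if best is None or r.fun<best.fun: best=r
    return best.x,best.fun
E
python3 - <<'E'
from h import *
cs={c:bot.camera_params(c) for c in("scene","top")}
im={c:cv2.imread(f"pics/{c}0.png") for c in cs}
for n,uv in dict(large=(262,173),medium=(366,200),small=(304,183)).items():
    p=back(uv,cs["top"],H[n]-10); 
    for cams in(("top",),("scene",),("top","scene")):
        x,f=fit(n,[(colmask(im[c],n),cs[c],25) for c in cams],(p[0],p[1],0)); print(n,cams,p[:2],x,np.degrees(x[2]),round(f,3))
# stand
c=cs["top"]
for q in((62,123),(151,123),(149,251),(61,251)): print(back((q[0]/2.5+130,q[1]/2.5+90),c,12))
print("tip",back((73/2.5+130,195/2.5+90),c,165))
w=bot.camera_params("wrist");o=bot.get_obs();print("wristcam pos",-w["R"].T@w["t"],w["R"],w["fx"],o["tool_pos"])
E
```

```text
large ('top',) [554.26 -47.74] [559.98 -45.78  -0.01] -0.8006949514834799 0.383
large ('scene',) [554.26 -47.74] [558.47 -44.34  -0.46] -26.2504798207924 0.635
large ('top', 'scene') [554.26 -47.74] [559.28 -45.79  -0.36] -20.760041244596433 1.217
medium ('top',) [ 472.31 -343.86] [ 472.78 -345.15   -0.37] -20.927356577259925 0.233
medium ('scene',) [ 472.31 -343.86] [ 469.25 -343.04   -0.46] -26.305857062671876 0.99
medium ('top', 'scene') [ 472.31 -343.86] [ 470.81 -344.62   -0.47] -26.88409423460301 1.281
small ('top',) [ 525.27 -169.15] [ 529.52 -171.69    0.5 ] 28.877387555283192 0.387
small ('scene',) [ 525.27 -169.15] [ 526.36 -168.58    0.78] 44.48888057034359 0.299
small ('top', 'scene') [ 525.27 -169.15] [ 529.36 -170.83   -2.44] -139.62129884247898 0.79
[682.   286.45  12.  ]
[680.16 174.57  12.  ]
[517.92 174.79  12.  ]
[519.51 283.12  12.  ]
tip [556.07 227.96 165.  ]
wristcam pos [ 230.72 -479.14  384.8 ] [[ 0.29 -0.96 -0.  ]
 [-0.91 -0.28  0.3 ]
 [-0.29 -0.09 -0.95]] 314.37225301752596 [ 151.55 -502.68  226.76]
```

Call:
jog_arm(dp=[[0.044,-0.0073,0],[0.044,-0.0073,0],[0.044,-0.0073,0],[0.044,-0.0073,0],[0.044,-0.0073,0],[0.044,-0.0073,0],[0.044,-0.0073,0],[0.044,-0.0073,0],[0,0,0],[0,0,0]], twist=[0,0,0,0,0,0,0,0,0,0])

```text
time: 2.15
tool_pos: [471.3, -345.2, 226.5]
tcp_rot: [-3.141, 0.001, 0.293]
contact_force: [-1.0, -0.3, 0.3]
grip_width: 92.1
finger_force: 0.0
```

```bash
cat >> h.py <<'E'
def look(tag,n,p0,z=0,hs=110):
    w=bot.camera_params("wrist"); im=bot.capture("wrist"); cv2.imwrite(f"pics/w_{tag}.png",im)
    m=colmask(im,n); x,f=fit(n,[(m,w,hs)],p0,z,S=1)
    r=render(handle(n),w,x,z,(0,0,512,384),1).astype(np.uint8)
    o=im.copy(); cv2.drawContours(o,cv2.findContours(r,0,2)[0],-1,(0,255,0),1); cv2.imwrite(f"pics/w_{tag}_fit.png",o)
    print(n,x,"deg",np.degrees(x[2]),"res",round(f,3)); return x,im,w
E
python3 - <<'E'
from h import *
o=bot.get_obs();print(o["time"],o["tool_pos"],o["tcp_rot"])
look("med","medium",(472,-345,-.37))
E
```

```text
2.15 [ 471.3  -345.24  226.52] [-3.14  0.    0.29]
medium [ 474.43 -345.98   -0.16] deg -9.013390524914715 res 0.475
```

View pics/w_med_fit.png

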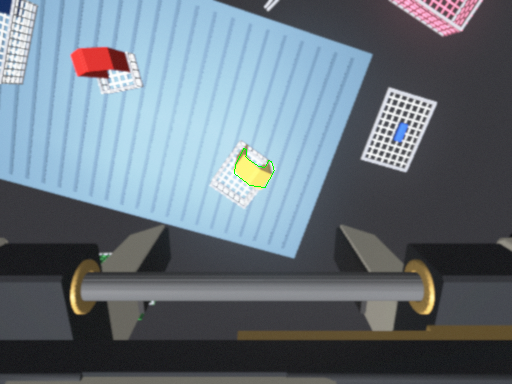

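The wrist view shows the medium handle near px (253,170). The handle alone only weakly fixes the yaw, so I'll fit the whole basket silhouette as well.

```bash
cat >> h.py <<'E'
DIM=dict(large=(88,61,34),medium=(62,51,28),small=(36,41,22))
def whole(im,n):
    hsv=cv2.cvtColor(im,cv2.COLOR_BGR2HSV);h,s,v=cv2.split(hsv)
    m=((s<60)&(v>150)).astype(np.uint8)|colmask(im,n)
    return cv2.morphologyEx(m,cv2.MORPH_CLOSE,np.ones((7,7),np.uint8))
def fit2(n,im,c,p0,hs=70,z=0,S=3,spread=np.arange(-.9,.91,.3)):
    L,W,h=DIM[n]; bas=[box(10-L,10,-W/2,W/2,0,h)]
    u,v=proj(world(np.array([[-L/4,0,H[n]/2]]),p0,z),c)[0]; u0,v0=max(int(u-hs),0),max(int(v-hs),0)
    T=[]
    for m in(colmask(im,n),whole(im,n)):
        sub=m[v0:v0+2*hs,u0:u0+2*hs]; k,lab,st,_=cv2.connectedComponentsWithStats(sub)
        sub=(lab==1+np.argmax(st[1:,4])).astype(np.float32); T.append(cv2.resize(sub,None,fx=S,fy=S))
    roi=(u0,v0,sub.shape[1],sub.shape[0]); hp=handle(n)
    def cost(p):
        return sum(np.abs(cv2.GaussianBlur(render(q,c,p,z,roi,S),(0,0),S*.6)-t).sum()/t.sum() for q,t in zip((hp,hp+bas),T))
    best=None
    for a in spread:
        s=np.array([p0[0],p0[1],p0[2]+a]); X=np.array([s,s+[6,0,0],s+[0,6,0],s+[0,0,.15]])
        r=minimize(cost,s,method="Nelder-Mead",options=dict(initial_simplex=X,xatol=.02,fatol=1e-4,maxiter=150))
        if best is None or r.fun<best.fun: best=r
    x=best.x; o=im.copy()
    for q,col in((hp,(0,255,0)),(hp+bas,(255,0,255))):
        cv2.drawContours(o,cv2.findContours(render(q,c,x,z,(0,0,512,384),1).astype(np.uint8),0,2)[0],-1,col,1)
    print(n,x,"deg",round(np.degrees(x[2]),2),"res",round(best.fun,3)); return x,o
E
python3 - <<'E'
from h import *
w=bot.camera_params("wrist"); im=cv2.imread("pics/w_med.png")
x,o=fit2("medium",im,w,(472,-345,-.37),45); 
x,o2=fit2("small",im,w,(529,-170,.5),50)
c=bot.camera_params("top"); t=cv2.imread("pics/top0.png")
for n,p in dict(large=(560,-46,0),medium=(472,-345,-.37),small=(529,-171,.5)).items(): _,_=fit2(n,t,c,p,22,S=4)
cv2.imwrite("pics/f1.png",np.hstack([cv2.resize(o[125:215,190:300],None,fx=3.6,fy=3.6),cv2.resize(o2[20:110,50:160],None,fx=3.6,fy=3.6)]))
E
```

```text
medium [ 473.32 -344.79   -0.33] deg -19.06 res 0.874
small [ 530.81 -169.48    0.43] deg 24.76 res 0.252
large [559.35 -46.03  -0.07] deg -3.74 res 0.713
medium [ 472.6  -345.64   -0.33] deg -18.93 res 0.358
small [ 529.68 -171.75    0.5 ] deg 28.37 res 1.001
```

View pics/f1.png

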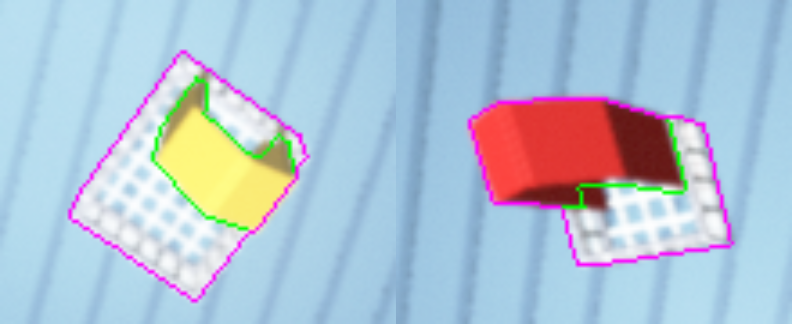

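Both fits sit well on the picture. On to the large basket.

Call:
jog_arm(dp=[[0.0285,-0.0435,0],[0.0285,-0.0435,0],[0.0285,-0.0435,0],[0.0285,-0.0435,0],[0.0285,-0.0435,0],[0.0285,-0.0435,0],[0,0,0],[0,0,0],[0,0,0]], twist=[0,0,0,0,0,0,9.25,9.25,0])

```text
time: 3.32
tool_pos: [559.7, -46.9, 226.9]
tcp_rot: [3.141, -0.0, -0.03]
contact_force: [-0.1, -0.5, -0.0]
grip_width: 91.5
finger_force: 0.0
```

```bash
python3 - <<'E'
from h import *
o=bot.get_obs();print(o["time"],o["tool_pos"],o["tcp_rot"])
w=bot.camera_params("wrist"); im=bot.capture("wrist"); cv2.imwrite("pics/w_lg.png",im)
x,o=fit2("large",im,w,(559.5,-46,-.05),70,spread=[-.1,0,.1]); cv2.imwrite("pics/w_lgf.png",o)
E
```

```text
3.325 [559.71 -46.91 226.91] [ 3.14 -0.   -0.03]
large [559.42 -44.14  -0.11] deg -6.33 res 0.675
```

View pics/w_lgf.png

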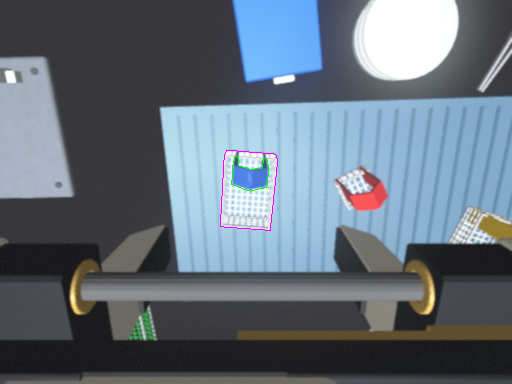

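Call:
jog_arm(dp=[[-0.0018,-0.0028,0.02],[0,0,0.04],[0,0,0.04],[0,0,0.04],[0,0,0.028],[0,0,0.01],[0,0,0]], twist=[4.3,0,0,0,0,0,0], jaw=0.055)

```text
time: 4.25
tool_pos: [558.4, -43.5, 48.8]
tcp_rot: [3.142, 0.0, -0.104]
contact_force: [0.6, -0.3, -1.0]
grip_width: 55.1
finger_force: 0.0
```

Call:
jog_arm(dp=[[0,0,0],[0,0,0],[0,0,0],[0,0,0]], twist=[0,0,0,0], jaw=0.02)

```text
time: 4.75
tool_pos: [559.1, -43.4, 49.7]
tcp_rot: [3.141, -0.002, -0.105]
contact_force: [-0.2, -1.5, 6.1]
grip_width: 36.1
finger_force: 30.0
```

Call:
jog_arm(dp=[[0,0,-0.01],[0,0,-0.03],[0,0,-0.05],[0,0,-0.05]], twist=[0,0,0,0])

```text
time: 5.25
tool_pos: [557.7, -42.7, 190.0]
tcp_rot: [-3.141, 0.002, -0.105]
contact_force: [1.2, -0.5, -1.0]
grip_width: 35.6
finger_force: 29.9
```

Call:
jog_arm(dp=[[-0.01,-0.02,0],[-0.0145,-0.043,0],[-0.0145,-0.043,0],[-0.0145,-0.043,0],[-0.0145,-0.043,0],[-0.0145,-0.043,0],[-0.0048,-0.03,0],[0,0,0],[0,0,0],[0,0,0]], twist=[0,0,0,0,0,0,0,-6,0,0])

```text
time: 6.5
tool_pos: [498.7, 229.5, 188.0]
tcp_rot: [3.141, 0.002, -0.003]
contact_force: [-0.1, 0.4, -2.4]
grip_width: 36.0
finger_force: 29.9
```

```bash
python3 - <<'E'
from h import *
o=bot.get_obs();print(o["time"],o["tool_pos"],o["tcp_rot"],o["contact_force"],o["moment"])
im=bot.capture("wrist"); cv2.imwrite("pics/w_st.png",im)
E
```

```text
6.5 [498.74 229.45 187.99] [ 3.14  0.   -0.  ] [-0.14  0.36 -2.35] [-0.   -0.01  0.04]
```

View pics/w_st.png

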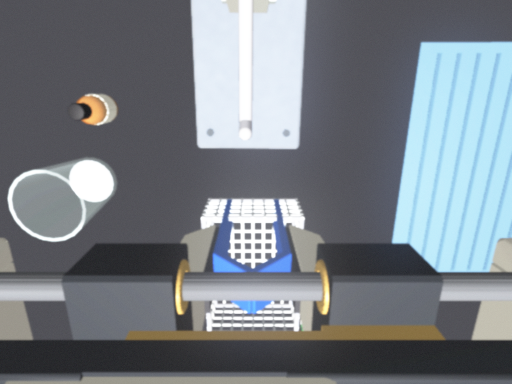

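```bash
python3 - <<'E'
from h import *
w=bot.camera_params("wrist"); im=cv2.imread("pics/w_st.png"); g=cv2.cvtColor(im,6).astype(int)
for r in(20,50,80,105,118): 
    row=g[r,225:270]; i=np.where(row>215)[0]+225; print(r,i.min(),i.max(), back(((i.min()+i.max())/2,r),w,151), g[r,234:262:3])
print("tip",back((245,131),w,163)); print("corners",back((197,148.5),w,12),back((299.5,149),w,12))
print("base sides",back((192,0),w,12),back((305.5,0),w,12))
b=colmask(im,"large")
for r in(205,215,225,245,255):
    i=np.where(b[r])[0]; print(r,i.min(),i.max(),back(((i.min()+i.max())/2,r),w,190))
for z in(188+19+29,): print("peak",back((252,309),w,z),proj(np.array([[498.7,229.5,z]]),w), "TCPproj")
x,o=fit2("large",im,w,(500,229,0),110,z=188+19-66,spread=[0])
E
```

```text
20 225 269 [618.68 232.11 151.  ] [235 235 253 255 255 253 219 235 234 236]
50 225 269 [603.29 232.22 151.  ] [234 234 253 255 255 253 218 237 236 236]
80 225 269 [587.07 232.33 151.  ] [236 235 252 255 255 253 222 238 238 236]
105 225 269 [572.87 232.42 151.  ] [237 236 252 255 255 253 229 238 239 240]
118 225 269 [565.22 232.47 151.  ] [239 236 251 254 254 252 227 237 237 237]
tip [558.88 233.48 163.  ]
corners [521.52 288.54  12.  ] [520.77 178.68  12.  ]
base sides [661.9  285.58  12.  ] [661.66 179.16  12.  ]Traceback (most recent call last):
  File "<stdin>", line 9, in <module>
    return umr_minimum(a, axis, None, out, keepdims, initial, where)
ValueError: zero-size array to reduction operation minimum which has no identity
```

```bash
python3 - <<'E'
from h import *
w=bot.camera_params("wrist"); im=cv2.imread("pics/w_st.png"); g=cv2.cvtColor(im,6).astype(float)
for r in(20,50,80,105,118):
    row=g[r,230:266]; print(r,row.astype(int).tolist())
for r in(30,60,90,120,140):
    row=g[r]; d=np.diff(row); l=185+np.argmax(d[185:205]); rr=290+np.argmin(d[290:315]); print(r,l,rr,back((l+.5,r),w,12),back((rr+.5,r),w,12))
for c in(215,230,270,290): d=np.diff(g[:,c]); k=140+np.argmin(d[140:160]); print(c,back((c,k+.5),w,12)[:2])
hsv=cv2.cvtColor(im,40); 
b=((hsv[...,0]>104)&(hsv[...,0]<126)&(hsv[...,1]>120)).astype(np.uint8)
for r in(215,225,240,255,264):
    i=np.where(b[r])[0]; i=i[(i>200)&(i<310)]; print(r,len(i) and (i.min(),i.max()))
print(proj(np.array([[498.7,229.5,236],[508.7,229.5,236],[488.7,229.5,236],[508.7,247.5,219],[508.7,211.5,219]]),w))
E
```

```text
20 [235, 233, 234, 235, 235, 235, 235, 235, 237, 247, 253, 254, 255, 255, 255, 255, 255, 255, 255, 253, 250, 237, 219, 221, 232, 235, 234, 235, 234, 235, 235, 236, 235, 235, 235, 237]
50 [235, 236, 234, 235, 234, 234, 234, 234, 234, 245, 253, 254, 255, 255, 255, 255, 255, 255, 254, 253, 249, 234, 218, 225, 233, 237, 237, 236, 236, 236, 236, 236, 237, 236, 237, 236]
80 [237, 237, 236, 238, 236, 237, 238, 235, 231, 243, 252, 254, 255, 255, 255, 255, 255, 255, 254, 253, 248, 232, 222, 231, 236, 238, 238, 238, 238, 237, 238, 236, 237, 237, 236, 237]
105 [237, 237, 237, 237, 237, 237, 237, 236, 236, 244, 252, 254, 255, 255, 255, 255, 255, 255, 254, 253, 245, 229, 229, 236, 238, 238, 238, 238, 239, 239, 239, 240, 240, 239, 239, 239]
118 [239, 238, 239, 239, 239, 239, 239, 236, 229, 239, 251, 254, 254, 254, 254, 254, 254, 254, 254, 252, 244, 228, 227, 236, 236, 237, 237, 236, 237, 237, 237, 237, 238, 238, 238, 238]
30 191 304 [636.45 287.57  12.  ] [636.21 178.87  12.  ]
60 192 303 [609.64 288.19  12.  ] [609.4  178.57  12.  ]
90 194 301 [581.36 287.82  12.  ] [581.13 179.27  12.  ]
120 195 300 [551.49 288.48  12.  ] [551.27 178.96  12.  ]
140 196 299 [530.63 288.58  12.  ] [530.42 179.09  12.  ]
215 [522.56 269.21]
230 [522.53 253.15]
270 [521.37 210.31]
290 [521.33 188.88]
215 (np.int64(225), np.int64(225))
225 (np.int64(222), np.int64(277))
240 (np.int64(218), np.int64(280))
255 (np.int64(212), np.int64(291))
264 (np.int64(213), np.int64(291))
[[252.05 300.  ]
 [252.   279.03]
 [252.09 320.02]
 [212.53 257.62]
 [291.53 257.51]]
```

The hook line lies at y≈233.2 with a yaw of about -0.5°, the post face is at x≈659, and the held handle is centred at the TCP's y. I'll thread it on now, raised about 25 mm.

Call:
jog_arm(dp=[[0,-0.002,0.016],[0,-0.002,0.02],[0,0,0.012],[0.01,0,0],[0.025,0,0],[0.025,0,0],[0.025,0,0],[0.016,0,0],[0.008,0,0],[0,0,0]], twist=[0.3,0,0,0,0,0,0,0,0,0])

```text
time: 7.8
tool_pos: [608.9, 232.9, 140.7]
tcp_rot: [-3.142, -0.0, -0.006]
contact_force: [-0.7, -0.5, -2.4]
grip_width: 35.8
finger_force: 29.9
```

Call:
jog_arm(dp=[[0,0,0.01],[0,0,0.006],[0,0,0.0015],[0,0,0.0015],[0,0,0]], twist=[0,0,0,0,0])

```text
time: 8.43
tool_pos: [608.4, 233.1, 121.8]
tcp_rot: [3.142, -0.0, -0.006]
contact_force: [-0.8, -0.2, -1.9]
grip_width: 35.9
finger_force: 29.9
```

Call:
jog_arm(dp=[[0,0,0.0015],[0,0,0.0015],[0,0,0.001],[0,0,0]], twist=[0,0,0,0])

```text
time: 8.93
tool_pos: [608.3, 233.0, 117.6]
tcp_rot: [3.141, 0.0, -0.006]
contact_force: [-0.5, 0.4, -2.1]
grip_width: 35.7
finger_force: 29.9
```

Call:
jog_arm(dp=[[0,0,0.001],[0,0,0]], twist=[0,0])

```text
time: 9.18
tool_pos: [608.3, 233.0, 116.6]
tcp_rot: [3.141, 0.0, -0.006]
contact_force: [0.0, 0.5, -2.5]
grip_width: 36.2
finger_force: 29.9
```

Call:
jog_arm(dp=[[0,0,0.001],[0,0,0]], twist=[0,0])

```text
time: 9.43
tool_pos: [608.3, 233.0, 115.6]
tcp_rot: [3.141, 0.0, -0.006]
contact_force: [0.1, 0.1, -2.1]
grip_width: 36.2
finger_force: 29.9
```

Call:
jog_arm(dp=[[0,0,0.001],[0,0,0]], twist=[0,0])

```text
time: 9.68
tool_pos: [608.5, 233.0, 114.7]
tcp_rot: [3.141, -0.0, -0.006]
contact_force: [0.2, 0.0, -2.4]
grip_width: 35.6
finger_force: 29.9
```

Call:
jog_arm(dp=[[0,0,0.001],[0,0,0]], twist=[0,0])

```text
time: 9.93
tool_pos: [608.7, 232.9, 114.5]
tcp_rot: [3.141, -0.001, -0.006]
contact_force: [-1.1, -2.0, 5.0]
grip_width: 36.1
finger_force: 30.0
```

```bash
python3 - <<'E'
from h import *
w=bot.camera_params("wrist"); im=bot.capture("wrist"); t=cv2.imread("pics/top0.png")
print(proj(np.array([[659,233,155],[659,217,170],[659,249,170],[635,233,155],[608,233,163]]),w))
c=bot.camera_params("top"); print(proj(np.array([[659,217,170],[659,249,170],[655,233,155],[631,233,155],[551,233,165]]),c))
cv2.imwrite("pics/c7.png",np.hstack([cv2.resize(im[60:300,150:350],(400,480)),cv2.resize(t[115:195,145:195],(320,480))[:, :]]))
E
```

```text
[[251.46 176.98]
 [298.15 188.31]
 [204.59 188.76]
 [251.79 233.44]
 [252.12 301.7 ]]
[[163.73 130.33]
 [151.95 130.52]
 [159.3  133.52]
 [159.07 141.99]
 [157.27 169.88]]
```

View pics/c7.png

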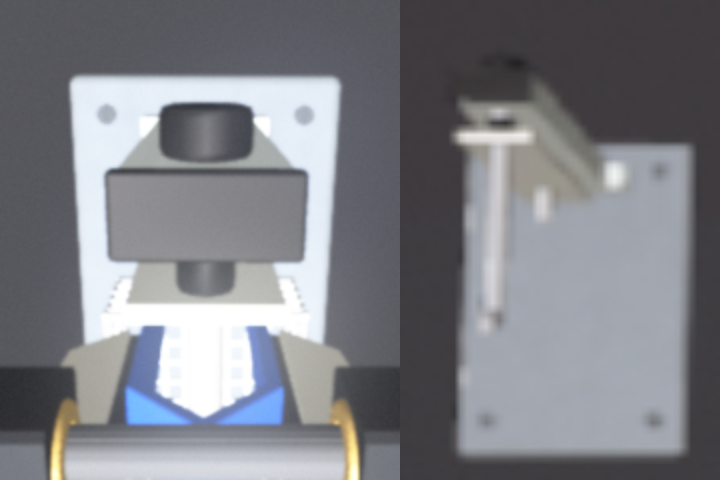

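```bash
python3 - <<'E'
from h import *
w=bot.camera_params("wrist")
for z in(140,145,150,155,160):
    a=back((150+130/2,211.5),w,z);b=back((150+283/2,211.5),w,z);f=back((252,222.5),w,z);print(z,a[1]-b[1],a[0],f[0])
c=bot.camera_params("top")
for z in(145,155): print(z,back((145+495/6.4,115+(143)/6),c,z),back((145+495/6.4,115+(131)/6),c,z))
E
```

```text
140 34.59831256284784 638.8177492954509 633.3407363094448
145 33.29367546547434 640.789685086191 635.5191999275568
150 31.989038368100807 642.761620876931 637.6976635456688
155 30.684401270727307 644.7335566676712 639.8761271637808
160 29.379764173353806 646.7054924584113 642.0545907818929
145 [640.05  60.63 145.  ] [645.77  60.64 145.  ]
155 [637.07  59.6  155.  ] [642.73  59.6  155.  ]
```

The post top's front edge is at full-picture row 190. The plate's top edge spans rows 211-222, so its face is at about x 637-641. That puts contact at a TCP x of roughly 626-630. I'll slide near that and then feel for it.

Call:
jog_arm(dp=[[0,0.0003,-0.0005],[0.001,0,0],[0.0018,0,0],[0.0018,0,0],[0.0018,0,0],[0.0018,0,0],[0.0018,0,0],[0.0018,0,0],[0.0012,0,0],[0,0,0]], twist=[0,0,0,0,0,0,0,0,0,0])

```text
time: 11.22
tool_pos: [619.1, 232.6, 114.2]
tcp_rot: [3.141, 0.005, -0.005]
contact_force: [-10.2, -2.6, 8.7]
grip_width: 35.7
finger_force: 30.0
```

Call:
jog_arm(dp=[[0.0012,0,0],[0,0,0]], twist=[0,0])

```text
time: 11.48
tool_pos: [620.3, 232.6, 114.2]
tcp_rot: [3.141, 0.005, -0.005]
contact_force: [-9.9, -2.0, 9.0]
grip_width: 35.7
finger_force: 30.0
```

Call:
jog_arm(dp=[[0.0012,0,0],[0,0,0]], twist=[0,0])

```text
time: 11.72
tool_pos: [621.5, 232.6, 114.2]
tcp_rot: [3.141, 0.005, -0.005]
contact_force: [-10.5, -2.4, 8.0]
grip_width: 36.2
finger_force: 30.0
```

Call:
jog_arm(dp=[[0,0,-0.001],[0,0,0]], twist=[0,0])

```text
time: 11.98
tool_pos: [623.7, 232.7, 114.5]
tcp_rot: [3.141, 0.001, -0.006]
contact_force: [0.1, 0.2, -1.2]
grip_width: 35.8
finger_force: 30.0
```

Call:
jog_arm(dp=[[0,0,-0.001],[0,0,0]], twist=[0,0])

```text
time: 12.22
tool_pos: [623.9, 232.7, 115.9]
tcp_rot: [-3.142, 0.0, -0.006]
contact_force: [1.4, 0.1, -2.4]
grip_width: 36.1
finger_force: 30.0
```

```bash
python3 - <<'E'
from h import *
o=bot.get_obs();print(o["tool_pos"],o["tcp_rot"],o["contact_force"],o["moment"])
w=bot.camera_params("wrist");im=bot.capture("wrist"); cv2.imwrite("pics/w_sl.png",im)
E
```

```text
[623.93 232.68 115.89] [-3.14  0.   -0.01] [ 1.35  0.08 -2.42] [ 0.   -0.04  0.01]
```

View pics/w_sl.png

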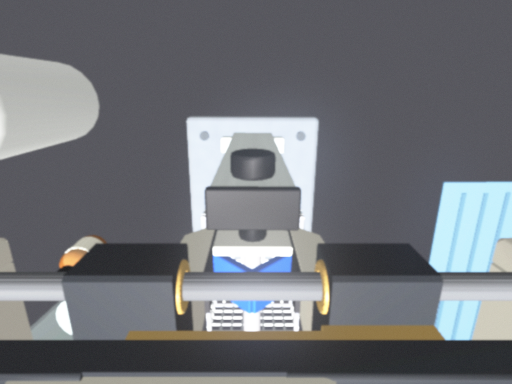

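The 10 N drag was friction on the hook, and lifting 1 mm freed it. The handle is now just before the plate's white strip (rows 232-252). I'll feel for the plate unloaded.

Call:
jog_arm(dp=[[0.001,0,0],[0,0,0]], twist=[0,0])

```text
time: 12.52
tool_pos: [624.9, 232.6, 116.1]
tcp_rot: [3.141, -0.0, -0.006]
contact_force: [0.4, 0.0, -2.5]
grip_width: 36.1
finger_force: 30.0
```

Call:
jog_arm(dp=[[0.001,0,0],[0,0,0]], twist=[0,0])

```text
time: 12.78
tool_pos: [625.9, 232.6, 116.2]
tcp_rot: [3.142, -0.0, -0.006]
contact_force: [0.9, 0.4, -3.3]
grip_width: 36.0
finger_force: 30.0
```

Call:
jog_arm(dp=[[0.001,0,0],[0,0,0]], twist=[0,0])

```text
time: 13.02
tool_pos: [626.9, 232.6, 116.2]
tcp_rot: [3.142, -0.0, -0.006]
contact_force: [0.0, 0.2, -2.8]
grip_width: 36.0
finger_force: 30.0
```

Call:
jog_arm(dp=[[0.001,0,0],[0,0,0]], twist=[0,0])

```text
time: 13.28
tool_pos: [627.9, 232.6, 116.2]
tcp_rot: [3.142, -0.0, -0.006]
contact_force: [0.3, -0.3, -1.7]
grip_width: 35.7
finger_force: 30.0
```

Call:
jog_arm(dp=[[0.001,0,0],[0,0,0]], twist=[0,0])

```text
time: 13.52
tool_pos: [628.9, 232.6, 116.2]
tcp_rot: [3.142, -0.0, -0.006]
contact_force: [0.1, 0.9, -1.3]
grip_width: 35.6
finger_force: 30.0
```

Call:
jog_arm(dp=[[0.001,0,0],[0,0,0]], twist=[0,0])

```text
time: 13.78
tool_pos: [629.9, 232.6, 116.2]
tcp_rot: [3.142, -0.0, -0.006]
contact_force: [1.0, 1.5, -2.0]
grip_width: 35.7
finger_force: 30.0
```

Call:
jog_arm(dp=[[0.001,0,0],[0,0,0]], twist=[0,0])

```text
time: 14.02
tool_pos: [630.8, 232.6, 116.2]
tcp_rot: [3.141, 0.0, -0.006]
contact_force: [0.3, 0.4, -2.6]
grip_width: 35.7
finger_force: 30.0
```

Call:
jog_arm(dp=[[0.001,0,0],[0,0,0]], twist=[0,0])

```text
time: 14.28
tool_pos: [631.0, 232.6, 116.1]
tcp_rot: [3.141, 0.002, -0.006]
contact_force: [-5.7, -0.4, 0.7]
grip_width: 35.8
finger_force: 30.0
```

The plate is at TCP x≈631. I'll back off 1.2 mm, set it down on the hook, then press.

Call:
jog_arm(dp=[[-0.0012,0,0],[0,0,0.001],[0,0,0.0007],[0,0,0]], twist=[0,0,0,0])

```text
time: 14.78
tool_pos: [630.8, 232.6, 114.5]
tcp_rot: [3.142, -0.0, -0.006]
contact_force: [-0.9, -1.2, -1.7]
grip_width: 35.9
finger_force: 30.0
```

Call:
jog_arm(dp=[[0,0,0.0003],[0,0,0]], twist=[0,0])

```text
time: 15.02
tool_pos: [630.9, 232.6, 114.4]
tcp_rot: [-3.142, -0.001, -0.006]
contact_force: [-0.8, 0.0, 0.7]
grip_width: 35.9
finger_force: 30.0
```

Call:
jog_arm(dp=[[0.001,0,0],[0.0008,0,0],[0,0,0]], twist=[0,0,0])

```text
time: 15.4
tool_pos: [631.0, 232.5, 114.4]
tcp_rot: [3.141, 0.003, -0.006]
contact_force: [-7.7, -0.9, 4.6]
grip_width: 36.2
finger_force: 30.0
```

Call:
jog_arm(dp=[[0.0006,0,-0.0003],[0,0,0],[0,0,0]], twist=[0,0,0])

```text
time: 15.78
tool_pos: [631.0, 232.5, 114.4]
tcp_rot: [3.141, 0.005, -0.005]
contact_force: [-9.1, -1.0, 4.2]
grip_width: 36.0
finger_force: 30.0
```

Call:
jog_arm(dp=[[0.0003,0,0],[0,0,0]], twist=[0,0])

```text
time: 16.02
tool_pos: [631.0, 232.5, 114.4]
tcp_rot: [3.141, 0.005, -0.005]
contact_force: [-10.6, -2.0, 5.5]
grip_width: 35.6
finger_force: 30.0
```

Call:
jog_arm(dp=[[0,0,0],[0,0,0],[0,0,0]], twist=[0,0,0], jaw=0.052)

```text
time: 16.4
tool_pos: [633.7, 232.6, 114.5]
tcp_rot: [-3.142, -0.001, -0.006]
contact_force: [-0.3, -0.1, -0.6]
grip_width: 51.9
finger_force: 0.0
```

```bash
python3 - <<'E'
from h import *
o=bot.get_obs();print(o["time"],o["tool_pos"],o["tcp_rot"],o["contact_force"],o["grip_width"])
E
```

```text
16.4 [633.66 232.57 114.53] [-3.14 -0.   -0.01] [-0.26 -0.11 -0.65] 51.911860241596145
```

Call:
jog_arm(dp=[[0,0,-0.01],[0,0,-0.03],[0,0,-0.04],[0,0,-0.02],[-0.0132,0.0482,0],[-0.0132,0.0482,0],[-0.0132,0.0482,0],[-0.0132,0.0482,0],[-0.0132,0.0482,0],[-0.0132,0.0482,0]], twist=[0,0,0,0,0,0,0,0,0,0])

```text
time: 17.65
tool_pos: [552.2, -57.7, 215.5]
tcp_rot: [3.141, -0.002, -0.006]
contact_force: [0.1, -1.2, -0.3]
grip_width: 52.1
finger_force: 0.0
```

Call:
jog_arm(dp=[[-0.0132,0.0482,0],[-0.0132,0.0482,0],[-0.0132,0.0482,0],[-0.0132,0.0482,0],[-0.0132,0.0482,0],[-0.0132,0.0482,0],[0,0,0],[0,0,0],[0,0,0]], twist=[0,0,0,0,0,0,9.35,9.35,0])

```text
time: 18.77
tool_pos: [471.7, -345.3, 215.3]
tcp_rot: [3.141, -0.001, -0.331]
contact_force: [-0.4, -0.1, 0.3]
grip_width: 52.0
finger_force: 0.0
```

```bash
python3 - <<'E'
from h import *
o=bot.get_obs();print(o["time"],o["tool_pos"],o["tcp_rot"])
w=bot.camera_params("wrist"); im=bot.capture("wrist"); cv2.imwrite("pics/w_m2.png",im)
fit2("medium",im,w,(473,-345,-.33),60,spread=[-.1,0,.1])
t=bot.capture("top"); cv2.imwrite("pics/top1.png",t)
E
```

```text
18.775 [ 471.68 -345.28  215.26] [ 3.14 -0.   -0.33]
medium [ 473.77 -344.52   -0.32] deg -18.24 res 1.342
```

Call:
jog_arm(dp=[[0,-0.0013,0.02],[0,0,0.05],[0,0,0.05],[0,0,0.03],[0,0,0.018],[0,0,0.004],[0,0,0]], twist=[-0.6,0,0,0,0,0,0])

```text
time: 19.75
tool_pos: [472.4, -343.8, 43.1]
tcp_rot: [3.141, -0.001, -0.32]
contact_force: [1.0, -0.3, 0.4]
grip_width: 52.1
finger_force: 0.0
```

Call:
jog_arm(dp=[[0,0,0],[0,0,0],[0,0,0],[0,0,0]], twist=[0,0,0,0], jaw=0.02)

```text
time: 20.25
tool_pos: [472.4, -344.2, 43.3]
tcp_rot: [3.141, -0.002, -0.322]
contact_force: [0.2, -1.2, 5.0]
grip_width: 35.8
finger_force: 29.9
```

Call:
jog_arm(dp=[[0,0,-0.01],[0,0,-0.03],[0,0,-0.05],[0,0,-0.055],[0,0,0],[0,0,0],[0.0024,-0.0481,0],[0.0024,-0.0481,0],[0.0024,-0.0481,0],[0.0024,-0.0481,0]], twist=[0,0,0,0,-9,-9,0,0,0,0])

```text
time: 21.5
tool_pos: [482.6, -149.6, 187.7]
tcp_rot: [-3.141, 0.001, -0.008]
contact_force: [0.4, -1.2, -1.1]
grip_width: 36.0
finger_force: 29.9
```

Call:
jog_arm(dp=[[0.0024,-0.0481,0],[0.0024,-0.0481,0],[0.0024,-0.0481,0],[0.0024,-0.0481,0],[0.0024,-0.0481,0],[0.0024,-0.0481,0],[0.0024,-0.0481,0],[0.0024,-0.0481,0],[0,0,0],[0,0,0]], twist=[0,0,0,0,0,0,0,0,0,0])

```text
time: 22.75
tool_pos: [504.6, 232.9, 187.3]
tcp_rot: [3.141, 0.001, -0.007]
contact_force: [0.2, -0.0, -1.1]
grip_width: 35.7
finger_force: 29.9
```

```bash
python3 - <<'E'
from h import *
o=bot.get_obs();print(o["time"],o["tool_pos"],o["tcp_rot"],o["contact_force"],o["moment"])
im=bot.capture("wrist"); cv2.imwrite("pics/w_st2.png",im)
E
```

```text
22.75 [504.63 232.93 187.28] [ 3.14  0.   -0.01] [ 0.19 -0.03 -1.07] [-0.02  0.06  0.03]
```

View pics/w_st2.png

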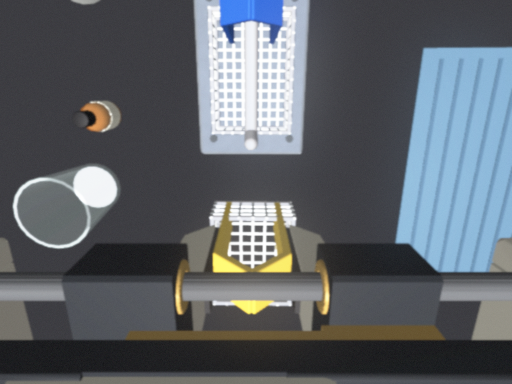

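The large basket hangs straight on the rod, its walls at cols 210-297 with the rod at col 251. The medium handle is centred at col 252. Threading it on raised 34 mm.

Call:
jog_arm(dp=[[0,-0.0004,0.015],[0,0,0.02],[0,0,0.0035],[0.015,0,0],[0.03,0,0],[0.03,0,0],[0.015,0,0],[0.008,0,0],[0.003,0,0],[0,0,0]], twist=[0,0,0,0,0,0,0,0,0,0])

```text
time: 24.05
tool_pos: [605.8, 232.9, 149.0]
tcp_rot: [3.141, 0.0, -0.007]
contact_force: [0.5, -0.4, -1.0]
grip_width: 36.0
finger_force: 29.9
```

Call:
jog_arm(dp=[[0.0015,0,0],[0,0,0]], twist=[0,0])

```text
time: 24.3
tool_pos: [607.5, 233.0, 149.1]
tcp_rot: [3.142, -0.0, -0.007]
contact_force: [-0.2, -0.7, -2.0]
grip_width: 35.8
finger_force: 29.9
```

Call:
jog_arm(dp=[[0.001,0,0],[0,0,0]], twist=[0,0])

```text
time: 24.55
tool_pos: [608.6, 233.0, 149.0]
tcp_rot: [3.142, -0.0, -0.007]
contact_force: [-0.0, -0.2, -1.0]
grip_width: 36.0
finger_force: 29.9
```

Call:
jog_arm(dp=[[0.001,0,0],[0,0,0]], twist=[0,0])

```text
time: 24.8
tool_pos: [609.7, 232.9, 148.9]
tcp_rot: [3.141, 0.0, -0.007]
contact_force: [0.1, 1.2, -0.9]
grip_width: 36.0
finger_force: 29.9
```

Call:
jog_arm(dp=[[0.001,0,0],[0,0,0]], twist=[0,0])

```text
time: 25.05
tool_pos: [610.7, 232.9, 148.9]
tcp_rot: [3.141, 0.0, -0.007]
contact_force: [-0.3, 0.1, -0.8]
grip_width: 35.7
finger_force: 29.9
```

Call:
jog_arm(dp=[[0.0008,0,0],[0,0,0]], twist=[0,0])

```text
time: 25.3
tool_pos: [610.9, 232.9, 149.0]
tcp_rot: [3.141, 0.001, -0.007]
contact_force: [-3.8, -0.8, -0.6]
grip_width: 36.0
finger_force: 29.9
```

Call:
jog_arm(dp=[[0.0008,0,0],[0,0,0]], twist=[0,0])

```text
time: 25.55
tool_pos: [611.0, 232.9, 149.0]
tcp_rot: [3.141, 0.003, -0.007]
contact_force: [-6.6, -0.5, 2.2]
grip_width: 36.2
finger_force: 29.9
```

Call:
jog_arm(dp=[[-0.0026,0.0003,0],[0,0,0.005],[0,0,0.008],[0,0,0.008],[0,0,0.006],[0,0,0.0025],[0,0,0.0015],[0,0,0.001],[0,0,0]], twist=[0,0,0,0,0,0,0,0,0])

```text
time: 26.68
tool_pos: [609.7, 232.6, 117.1]
tcp_rot: [3.142, -0.0, -0.007]
contact_force: [0.7, 0.1, -1.1]
grip_width: 35.9
finger_force: 29.9
```

Call:
jog_arm(dp=[[0,0,0.001],[0,0,0]], twist=[0,0])

```text
time: 26.92
tool_pos: [609.6, 232.6, 116.0]
tcp_rot: [3.142, 0.0, -0.007]
contact_force: [-0.2, -0.7, -1.6]
grip_width: 36.3
finger_force: 29.9
```

Call:
jog_arm(dp=[[0,0,0.001],[0,0,0]], twist=[0,0])

```text
time: 27.18
tool_pos: [609.6, 232.6, 114.9]
tcp_rot: [3.141, 0.0, -0.007]
contact_force: [0.4, -0.5, -1.4]
grip_width: 35.7
finger_force: 29.9
```

Call:
jog_arm(dp=[[0,0,0.0006],[0,0,0]], twist=[0,0])

```text
time: 27.42
tool_pos: [609.6, 232.6, 114.3]
tcp_rot: [3.141, 0.0, -0.007]
contact_force: [0.3, 0.6, -1.8]
grip_width: 36.0
finger_force: 29.9
```

Call:
jog_arm(dp=[[0,0,0.0006],[0,0,0]], twist=[0,0])

```text
time: 27.68
tool_pos: [609.7, 232.7, 114.1]
tcp_rot: [-3.142, -0.0, -0.007]
contact_force: [-0.9, -0.2, 1.2]
grip_width: 35.7
finger_force: 29.9
```

Call:
jog_arm(dp=[[0,0,0.0005],[0,0,0]], twist=[0,0])

```text
time: 27.92
tool_pos: [609.8, 232.7, 114.0]
tcp_rot: [-3.141, -0.001, -0.007]
contact_force: [-2.3, -0.7, 5.1]
grip_width: 35.7
finger_force: 30.0
```

Call:
jog_arm(dp=[[0,0,-0.0006],[0.001,0,0],[0.001,0,0],[0.001,0,0],[0,0,0]], twist=[0,0,0,0,0])

```text
time: 28.55
tool_pos: [610.7, 232.7, 113.9]
tcp_rot: [3.141, 0.004, -0.007]
contact_force: [-10.3, -1.1, 6.9]
grip_width: 35.9
finger_force: 30.0
```

Call:
jog_arm(dp=[[0,0,-0.0006],[0,0,0]], twist=[0,0])

```text
time: 28.8
tool_pos: [610.6, 232.7, 113.9]
tcp_rot: [3.141, 0.005, -0.007]
contact_force: [-7.8, 0.9, 4.7]
grip_width: 35.8
finger_force: 30.0
```

Call:
jog_arm(dp=[[0.0003,0,-0.0005],[0,0,0]], twist=[0,0])

```text
time: 29.05
tool_pos: [610.6, 232.7, 114.0]
tcp_rot: [3.141, 0.006, -0.007]
contact_force: [-9.1, -0.5, 3.4]
grip_width: 35.9
finger_force: 30.0
```

Call:
jog_arm(dp=[[0.0003,0,-0.0003],[0,0,0]], twist=[0,0])

```text
time: 29.3
tool_pos: [610.6, 232.6, 114.0]
tcp_rot: [3.141, 0.006, -0.007]
contact_force: [-8.9, -0.0, 1.9]
grip_width: 35.8
finger_force: 30.0
```

Call:
jog_arm(dp=[[0.0004,0,0],[0,0,0]], twist=[0,0])

```text
time: 29.55
tool_pos: [610.6, 232.6, 114.0]
tcp_rot: [3.14, 0.007, -0.007]
contact_force: [-11.4, -0.1, 3.4]
grip_width: 35.7
finger_force: 30.0
```

Call:
jog_arm(dp=[[0,0,0],[0,0,0],[0,0,0]], twist=[0,0,0], jaw=0.048)

```text
time: 29.92
tool_pos: [613.9, 232.5, 115.2]
tcp_rot: [3.142, -0.0, -0.008]
contact_force: [0.1, -0.1, 0.5]
grip_width: 47.7
finger_force: 0.0
```

Call:
jog_arm(dp=[[0,0,-0.01],[0,0,-0.03],[0,0,-0.04],[0,0,-0.02],[-0.009,0.0448,0],[-0.009,0.0448,0],[-0.009,0.0448,0],[-0.009,0.0448,0],[-0.009,0.0448,0],[-0.009,0.0448,0]], twist=[0,0,0,0,0,0,0,0,0,0])

```text
time: 31.18
tool_pos: [557.5, -37.3, 216.4]
tcp_rot: [3.141, -0.002, -0.007]
contact_force: [0.2, -1.0, 0.3]
grip_width: 47.9
finger_force: 0.0
```

Call:
jog_arm(dp=[[-0.009,0.0448,0],[-0.009,0.0448,0],[-0.009,0.0448,0],[0,0,0],[0,0,0],[0,0,0],[0,0,0]], twist=[0,0,0,-8.5,-8.5,-8.5,0])

```text
time: 32.05
tool_pos: [529.8, -170.2, 216.1]
tcp_rot: [3.141, -0.001, 0.436]
contact_force: [-0.6, 0.0, -0.2]
grip_width: 48.2
finger_force: 0.0
```

```bash
python3 - <<'E'
from h import *
o=bot.get_obs();print(o["time"],o["tool_pos"],o["tcp_rot"])
w=bot.camera_params("wrist"); im=bot.capture("wrist"); cv2.imwrite("pics/w_s2.png",im)
x,f=fit2("small",im,w,(530.5,-170,.45),50,spread=[-.2,0,.2]); cv2.imwrite("pics/w_s2f.png",f)
a=x[2]; ps=o["tcp_rot"][2]; t=x[:2]-1.5*np.array([np.cos(a),np.sin(a)]); d=t-o["tool_pos"][:2]
print("tool move",np.cos(ps)*d[0]+np.sin(ps)*d[1],np.sin(ps)*d[0]-np.cos(ps)*d[1],"twist",-np.degrees(a-ps))
E
```

```text
32.05 [ 529.83 -170.19  216.09] [ 3.14 -0.    0.44]
small [ 530.49 -170.02    0.51] deg 29.4 res 0.484
tool move -0.8265188587233934 0.24043506038481138 twist -4.404714554763169
```

Call:
jog_arm(dp=[[-0.0008,0.0002,0.02],[0,0,0.05],[0,0,0.05],[0,0,0.035],[0,0,0.02],[0,0,0.004],[0,0,0]], twist=[-3.5,0,0,0,0,0,0])

```text
time: 32.98
tool_pos: [529.5, -170.7, 37.0]
tcp_rot: [3.141, -0.0, 0.498]
contact_force: [0.0, 0.0, 0.5]
grip_width: 48.2
finger_force: 0.0
```

Call:
jog_arm(dp=[[0,0,0],[0,0,0],[0,0,0],[0,0,0]], twist=[0,0,0,0], jaw=0.02)

```text
time: 33.48
tool_pos: [529.6, -170.8, 37.3]
tcp_rot: [3.14, -0.001, 0.499]
contact_force: [-0.5, -0.0, 6.4]
grip_width: 36.0
finger_force: 29.9
```

Call:
jog_arm(dp=[[0,0,-0.01],[0,0,-0.03],[0,0,-0.055],[0,0,-0.055],[0,0,0],[0,0,0],[0,0,0],[-0.0025,-0.0449,0],[-0.0025,-0.0449,0],[-0.0025,-0.0449,0]], twist=[0,0,0,0,9.67,9.67,9.67,0,0,0])

```text
time: 34.72
tool_pos: [522.1, -34.5, 186.6]
tcp_rot: [-3.142, 0.0, -0.008]
contact_force: [1.1, -0.1, -0.4]
grip_width: 36.1
finger_force: 29.9
```

Call:
jog_arm(dp=[[-0.0025,-0.0449,0],[-0.0025,-0.0449,0],[-0.0025,-0.0449,0],[-0.0025,-0.0449,0],[-0.0025,-0.0449,0],[-0.0025,-0.0449,0],[0,0,0],[0,0,0]], twist=[0,0,0,0,0,0,0,0])

```text
time: 35.72
tool_pos: [509.3, 233.3, 186.3]
tcp_rot: [3.141, 0.0, -0.007]
contact_force: [-0.5, 0.0, -1.1]
grip_width: 36.1
finger_force: 29.9
```

```bash
python3 - <<'E'
from h import *
o=bot.get_obs();print(o["time"],o["tool_pos"],o["tcp_rot"],o["contact_force"])
im=bot.capture("wrist"); cv2.imwrite("pics/w_st3.png",im)
a=cv2.imread("pics/w_st3.png"); s=bot.capture("scene"); cv2.imwrite("pics/s3.png",s)
cv2.imwrite("pics/c10.png",np.hstack([cv2.resize(a[0:320,130:370],(390,520)),cv2.resize(s[150:270,285:375],(390,520))]))
E
```

```text
35.725 [509.3  233.27 186.3 ] [ 3.14  0.   -0.01] [-0.5   0.01 -1.05]
```

View pics/c10.png

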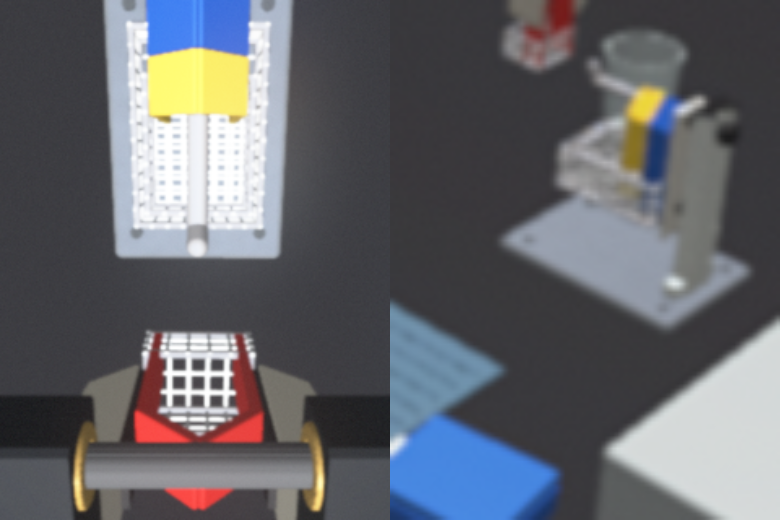

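The blue and yellow handles hang tight together, with the medium nested and straight and the red one centred on the rod. Threading the small one raised 30 mm.

Call:
jog_arm(dp=[[0,0,0.015],[0,0,0.022],[0,0,0.005],[0.015,0,0],[0.025,0,0],[0.022,0,0],[0.012,0,0],[0.003,0,0],[0.001,0,0],[0,0,0]], twist=[0,0,0,0,0,0,0,0,0,0])

```text
time: 37.08
tool_pos: [587.0, 233.2, 144.3]
tcp_rot: [3.141, 0.0, -0.007]
contact_force: [-0.2, 0.6, -0.6]
grip_width: 36.2
finger_force: 29.9
```

Call:
jog_arm(dp=[[0.001,0,0],[0,0,0]], twist=[0,0])

```text
time: 37.33
tool_pos: [588.4, 233.2, 144.4]
tcp_rot: [3.142, -0.0, -0.007]
contact_force: [-0.5, 0.6, -1.0]
grip_width: 35.9
finger_force: 29.9
```

Call:
jog_arm(dp=[[0.001,0,0],[0,0,0]], twist=[0,0])

```text
time: 37.58
tool_pos: [589.6, 233.1, 144.3]
tcp_rot: [3.141, -0.0, -0.008]
contact_force: [0.2, 0.2, -0.3]
grip_width: 36.0
finger_force: 29.9
```

Call:
jog_arm(dp=[[0.0008,0,0],[0,0,0]], twist=[0,0])

```text
time: 37.83
tool_pos: [590.4, 233.1, 144.3]
tcp_rot: [3.142, -0.0, -0.008]
contact_force: [-0.6, 0.0, -0.6]
grip_width: 35.9
finger_force: 29.9
```

Call:
jog_arm(dp=[[0.0008,0,0],[0,0,0]], twist=[0,0])

```text
time: 38.08
tool_pos: [590.6, 233.1, 144.2]
tcp_rot: [3.141, 0.001, -0.007]
contact_force: [-2.5, -0.8, 1.2]
grip_width: 35.6
finger_force: 29.9
```

Call:
jog_arm(dp=[[-0.0016,0.0005,0],[0,0,0.005],[0,0,0.008],[0,0,0.007],[0,0,0.004],[0,0,0.0015],[0,0,0.0015],[0,0,0.001],[0,0,0.001],[0,0,0]], twist=[0,0,0,0,0,0,0,0,0,0])

```text
time: 39.33
tool_pos: [589.5, 232.6, 115.3]
tcp_rot: [3.142, -0.0, -0.008]
contact_force: [-0.8, 0.4, -0.8]
grip_width: 36.4
finger_force: 29.9
```

Call:
jog_arm(dp=[[0,0,0.0008],[0,0,0]], twist=[0,0])

```text
time: 39.58
tool_pos: [589.7, 232.7, 114.7]
tcp_rot: [-3.141, -0.0, -0.008]
contact_force: [-0.8, 0.8, 0.3]
grip_width: 35.6
finger_force: 29.9
```

Call:
jog_arm(dp=[[0,0,0.0004],[0,0,0]], twist=[0,0])

```text
time: 39.83
tool_pos: [589.7, 232.8, 114.5]
tcp_rot: [-3.141, -0.001, -0.007]
contact_force: [-0.5, 1.4, 1.3]
grip_width: 35.9
finger_force: 29.9
```

Call:
jog_arm(dp=[[0.001,-0.0003,0],[0.001,0,-0.0003],[0.0007,0,-0.0004],[0,0,0]], twist=[0,0,0,0])

```text
time: 40.33
tool_pos: [590.5, 233.0, 114.2]
tcp_rot: [3.141, 0.004, -0.007]
contact_force: [-6.3, 1.7, 3.0]
grip_width: 35.6
finger_force: 29.9
```

Call:
jog_arm(dp=[[0.0004,0.0003,-0.0003],[0.0004,0,-0.0002],[0,0,0]], twist=[0,0,0])

```text
time: 40.7
tool_pos: [590.5, 233.0, 114.3]
tcp_rot: [3.141, 0.006, -0.007]
contact_force: [-8.1, 3.1, 1.3]
grip_width: 35.8
finger_force: 29.9
```

Call:
jog_arm(dp=[[0.0005,-0.0004,0],[0,0,0]], twist=[0,0])

```text
time: 40.95
tool_pos: [590.6, 233.0, 114.3]
tcp_rot: [3.14, 0.007, -0.007]
contact_force: [-9.9, 2.1, 3.0]
grip_width: 35.9
finger_force: 29.9
```

Call:
jog_arm(dp=[[0.0002,-0.0003,0],[0,0,0]], twist=[0,0])

```text
time: 41.2
tool_pos: [590.6, 233.0, 114.3]
tcp_rot: [3.14, 0.008, -0.007]
contact_force: [-10.0, -1.2, 3.8]
grip_width: 36.0
finger_force: 30.0
```

Call:
jog_arm(dp=[[0,0,0],[0,0,0],[0,0,0]], twist=[0,0,0], jaw=0.048)

```text
time: 41.58
tool_pos: [594.1, 233.1, 115.3]
tcp_rot: [3.142, -0.001, -0.008]
contact_force: [-0.1, 1.1, 0.4]
grip_width: 48.0
finger_force: 0.0
```

Call:
jog_arm(dp=[[0,0,-0.01],[0,0,-0.03],[0,0,-0.04],[0,0,-0.03],[-0.04,0,0],[-0.06,0,0],[0,0,0]], twist=[0,0,0,0,0,0,0])

```text
time: 42.45
tool_pos: [489.3, 233.9, 225.6]
tcp_rot: [3.141, 0.003, -0.006]
contact_force: [0.4, -0.1, 0.6]
grip_width: 47.8
finger_force: 0.0
```

```bash
python3 - <<'E'
from h import *
o=bot.get_obs();print(o["time"],o["tool_pos"],o["contact_force"])
w=bot.camera_params("wrist"); im=bot.capture("wrist"); cv2.imwrite("pics/w_end.png",im)
# hue runs along the hook line, and column extents of each handle
for n in("large","medium","small"):
    m=colmask(im,n); m[:, :180]=0; m[:,330:]=0; r,c=np.where(m)
    k=(r<230); r,c=r[k],c[k]; print(n,len(r),(r.min(),r.max(),c.min(),c.max()), back(((c.min()+c.max()+1)/2,r.max()),w,150) if len(r) else 0, back(((c.min()+c.max())/2,r.min()),w,150))
s=bot.capture("scene")
for n in("large","medium","small"): 
    m=colmask(s,n)[150:270,285:375]; r,c=np.where(m); print("scene",n,len(r),r.min()+150,r.max()+150,c.min()+285,c.max()+285)
E
```

```text
42.45 [489.32 233.92 225.59] [ 0.39 -0.12  0.57]
large 272 (np.int64(0), np.int64(8), np.int64(227), np.int64(277)) [623.12 233.07 150.  ] [627.76 233.38 150.  ]
medium 54 (np.int64(39), np.int64(43), np.int64(229), np.int64(276)) [602.02 232.84 150.  ] [604.5  233.16 150.  ]
small 565 (np.int64(41), np.int64(74), np.int64(228), np.int64(273)) [582.22 234.32 150.  ] [603.27 234.53 150.  ]
scene large 752 173 269 285 350
scene medium 88 170 188 339 347
scene small 61 169 185 335 341
```

The front edges of the handles sit at x≈623, 602 and 582, a spacing of about 20 mm, so they hang tight on the hook. The arm is clear; handing in.

```bash
python3 -c "
from plant import bot
print(bot.close_job())"
```

```text
the job is handed in; nothing more can be done
None
```

All three baskets hang on the hook, large, then medium, then small, each pressed back with about 10–11 N before release; handles sit about 20 mm apart, and the job was handed in after about 42 s.

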